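# Load the four-place collet fixture

### The job

Get the collet fixture ready for machining: turn the yellow bayonet lock plug anticlockwise until it comes free, lift it out and stand it knob up in the blue holder, then swing the red lever fully open. Feed every hexagonal bar on the bench into a collet of its own, fully home against the depth stop, and only then swing the lever fully closed. Leave the bottle, tin and tools where they are.

Things in the scene. Friction and masses are not known exactly. Their poses are not given: they have to be found in the camera images.
- fixture: green bench fixture with four level collets side by side, fixed (place, yaw vary). Origin on the bench under the collets' front face; x = feeding direction, into the collets; z up. Collet block: y -220 to 70 mm, x 0 to 100 mm, 88 mm high, with four steel jaws up to 22 mm higher. Collets at y = -180, -110, -40, 30 mm, axis 60 mm up. Lever and lock plug lie at its +y side
- seat1 (a point): collet 1 (rightmost, -y): where the middle of a bar lies when fully home, 10 mm behind the front face, 56.5 mm up; axes as the fixture. Bore 28 mm square (axis 60, floor 46 mm up) behind a round nose ring 7 mm proud, 85 mm deep to a rigid red stop, open at the top from 50 mm in; 65 mm of a bar stay outside. Lever closed, a jaw bars the bore; open, it is clear
- seat2 (a point): collet 2 (second from the right): where the middle of a bar lies when fully home, 10 mm behind the front face, 56.5 mm up; axes as the fixture. Bore 28 mm square (axis 60, floor 46 mm up) behind a round nose ring 7 mm proud, 85 mm deep to a rigid red stop, open at the top from 50 mm in; 65 mm of a bar stay outside. Lever closed, a jaw bars the bore; open, it is clear
- seat3 (a point): collet 3 (third from the right): where the middle of a bar lies when fully home, 10 mm behind the front face, 56.5 mm up; axes as the fixture. Bore 28 mm square (axis 60, floor 46 mm up) behind a round nose ring 7 mm proud, 85 mm deep to a rigid red stop, open at the top from 50 mm in; 65 mm of a bar stay outside. Lever closed, a jaw bars the bore; open, it is clear
- seat4 (a point): collet 4 (left, next to the lever): where the middle of a bar lies when fully home, 10 mm behind the front face, 56.5 mm up; axes as the fixture. Bore 28 mm square (axis 60, floor 46 mm up) behind a round nose ring 7 mm proud, 85 mm deep to a rigid red stop, open at the top from 50 mm in; 65 mm of a bar stay outside. Lever closed, a jaw bars the bore; open, it is clear
- lever (a joint): collet lever, swings level about an upright pivot: 0 = closed (arm towards fixture -x), grows clockwise seen from above to its end stop at 1.3 rad = fully open (arm nearly towards fixture +y). Stiff (3 to 5 N at the handle), stays where left; opening raises the jaws 7.8 mm per rad, closing lowers them onto the bars. At the start the lock plug lets it move less than 0.15 rad
- pivot (a point): point on the lever's upright pivot axis, 97 mm above the bench, at the height of lever_handle; fixture x = 30, y = 120 mm
- lever_handle (a point): point on the axis of the lever's upright red round handle, 97 mm up; handle 22 mm in diameter, from 62 to 115 mm above the bench, 120 mm from the pivot. The flat steel arm lies below it, 50 to 62 mm up
- plug: bayonet lock plug, 98 mm tall, 0.2 kg, origin at its lowest end, z up. Cross pin 36 x 8 mm along x (10 to 16 mm up), steel stem 20 mm diameter, yellow wing knob 42 (x) x 14 (y) x 30 mm on top. Locked, origin 2 mm above the bench, x axis 1.1 to 1.45 rad clockwise of the fixture's x. Turn anticlockwise from above until the two agree within 0.15 rad (a stop is just beyond); it then lifts straight out, free after 30 mm
- plug_knob (a point): centre of the yellow wing knob, 83 mm above the plug's origin
- socket (a point): centre of the brass cover of the lock socket, its top 28 mm above the bench; slot 43 x 14 mm along the fixture's x axis; fixture x = -13, y = 141 mm
- bar1: hexagonal bright steel bar, 20 mm across flats (23 mm across corners), 150 mm long, about 0.30 kg; origin at its middle, x along its length. Starts lying on a flat (origin 10 mm up) and hardly rolls. May be absent. Any bar fits any collet, either end first
- bar2: hexagonal brass bar, 20 mm across flats (23 mm across corners), 150 mm long, about 0.32 kg; origin at its middle, x along its length. Starts lying on a flat (origin 10 mm up) and hardly rolls. May be absent. Any bar fits any collet, either end first
- bar3: hexagonal aluminium bar, 20 mm across flats (23 mm across corners), 150 mm long, about 0.16 kg; origin at its middle, x along its length. Starts lying on a flat (origin 10 mm up) and hardly rolls. May be absent. Any bar fits any collet, either end first
- bar4: hexagonal copper bar, 20 mm across flats (23 mm across corners), 150 mm long, about 0.32 kg; origin at its middle, x along its length. Starts lying on a flat (origin 10 mm up) and hardly rolls. May be absent. Any bar fits any collet, either end first
- holder: square blue holder box, fixed to the bench (place and yaw vary), 66 x 66 mm, 50 mm high, walls and floor 5 mm thick, open at the top; origin under its centre
- holder_in (a point): centre of the holder's inner floor, 5 mm above the bench; the plug stands loosely in it knob up and may lean on the rim
- oil: white oil bottle, 52 mm diameter, 130 mm high, loose bystander; origin under its centre
- tin: blue tin, 70 mm diameter, 80 mm high, loose bystander; origin under its centre
- brush: bench brush lying on the bench, loose bystander
- wrench: wrench lying on the bench, loose bystander
Mind the look-alikes: they are no part of the job. What is shaped like the plug but turquoise is not meant.

How it is judged:
By the outcome, as a careful person would: the job done as asked, in the order asked, and still so for the second after the job is handed in, with the robot touching nothing.
Of bar1, bar2, bar3, bar4 only 3 to 4 are there at a start; the rules pass over those that are not, and their reading is None.
At some moment in a run one of bar1, bar2, bar3, bar4 may be knocked a few centimetres aside while the robot is not near it.
It also fails if it takes over 208 s, if anything falls off the work surface, if the arm or the gripper's body presses on something with over 40 N, if the wrist force passes 120 N, or if a joint passes its speed limit or range.

### The arm

A 6-joint arm with a two-finger parallel gripper is mounted at the origin on the work surface. World frame = base frame: x ahead of the robot, y to its left, z up, the work surface at z = 0. Lengths are in m, angles in rad, forces in N, time in s.
With the tool pointing down it reaches from about 0.35 to 0.725 m from the base axis. Payload 4.3 kg.
Tool frame: the origin (TCP) lies at the very end of the fingers, on their centre line; the grasp point (between the pads) lies 19 mm behind it; z points along the fingers, y is the direction in which the jaws open and shut (so a half turn about z gives the same grasp; the last joint's range is limited). The gripper opens to 85 mm and grips with 20 to 120 N. Pads are 22 mm wide; open, the fingers measure 114 mm over their backs; the gripper's body (76 mm by 85 mm) begins 54 mm behind the grasp point. The pads swing forward as they close: fully open they stand 13 mm farther back than shut.
Start: joints at [1.037, 0.377, 0.081, 1.274, 0, 1.46], TCP at [0.236, 0.524, 0.231] pointing down, gripper open.
Joint ranges: [-2.72, 2.72], [-0.84, 1.66], [-1.02, 1.22], [-1.77, 2.12], [-1.37, 1.28], [-3.14, 3.14]. Speed limits (rad/s): [2.57, 2.57, 3.14, 3.14, 3.14, 3.14].

### API

Orientations are given as [roll, pitch, yaw] about the fixed x, y, z axes, in that order (R = Rz(yaw) Ry(pitch) Rx(roll)).
In Python, from rig import manip gives the robot as it stands. The module is installed in compiled form; this text tells all that it offers. Calls block until the motion is done:
- manip.move_to(position, orientation): joint-space move of the TCP to a pose.
- manip.move_linear(position, velocity=0.15, frame=None): straight line of the TCP; frame=None keeps the orientation; velocity is the mean speed in m/s.
- manip.move_joints(angles): joint-space move.
- manip.set_gripper(opening, f_grip=None): opening from 0.0 (shut) to 1.0 (fully open); f_grip is the grip in N (None keeps the last); returns when the fingers have stopped.
- manip.pause(seconds).
- manip.inverse_kinematics(position, orientation): joint angles nearest the present ones, or None.
- manip.observe(): the state.
- manip.snapshot(name): name is "scene" or "top" or "wrist"; returns a dict with "frame" (384x512x3 uint8, blue, green, red), "vertical_fov" (degrees; the focal length in pixels is half the picture's height over the tangent of half this angle, whatever the lens; pixels are square), "cx", "cy" (the principal point, pixels), "T" (4x4, takes a point from camera to world coordinates); the wrist camera has in their place "T_tool_cam" (4x4, takes a point from camera to tool coordinates, whose origin is the TCP and whose axes are the flange's). Camera axes: x right, y down, z forward; pixel columns grow to the right and rows downward; lengths in m; the calibration is good to about 2 mm. The wrist camera is an equidistant fisheye: a pixel r from the principal point sees the ray r / f radians off the axis. A picture is of the moment at which its call begins: read the wrist's pose just before it. There is no depth.
A pose or a line that the arm cannot do raises manip.MotionError and nothing moves.
- manip.sign_off(): hands the job in, once; it reports no verdict.
The state is a dict: "time_s": time; "joints": joint angles; "joint_velocities": joint speeds; "tau": joint torques, N m; "tcp_pos": TCP position; "eef_rot": TCP orientation; "force": force on the tool from outside, world axes, zero at the start; "wrist_torque": the same for the moment, N m; "width": opening from 0.0 (shut) to 1.0 (fully open).
Only numpy, scipy, OpenCV 4.12 (cv2) and the standard library are available. Lean on these libraries where they do the work, as an engineer would, in place of code of your own. Each camera call takes 0.05 s, during which the arm holds its last target.

## Working session

There is one attempt and no reset: what is moved stays moved. The work goes in short steps, each a Python script; the robot and the scene stay as the last script left them, time stands still between calls to the robot, and variables do not carry over. Pictures are saved under pics/ and viewed, and the job is handed in when it is done.

```bash
ls; mkdir -p pics; cat > h.py <<'E'
import numpy as np, cv2
from rig import manip
def snap(n):
    st=manip.observe(); s=manip.snapshot(n); s['st']=st; return s
E
python3 - <<'E'
from h import *
s=manip.observe()
for k,v in s.items(): print(k,np.round(v,3))
for n in ("scene","top","wrist"):
    d=snap(n); cv2.imwrite(f"pics/{n}0.png",d["frame"])
    print(n,d["vertical_fov"],d["cx"],d["cy"]); print(np.round(d.get("T",d.get("T_tool_cam")),4))
E
```

```text
pics
time_s 0.0
joints [1.037 0.378 0.08  1.274 0.    1.461]
joint_velocities [ 0.    -0.001  0.     0.    -0.001  0.002]
tau [-0.0000e+00 -4.6360e+01  2.6988e+01  2.1000e-02  0.0000e+00 -0.0000e+00]
tcp_pos [0.236 0.524 0.23 ]
eef_rot [-3.14  -0.     2.718]
force [-0.026  0.609 -0.099]
wrist_torque [-0.043 -0.015  0.074]
width 0.999
scene 51.85604394800234 255.5598967218839 180.02000555913867
[[-0.2293  0.5731 -0.7868  1.5292]
 [ 0.9733  0.146  -0.1774  0.1855]
 [ 0.0132 -0.8064 -0.5912  0.7953]
 [ 0.      0.      0.      1.    ]]
top 57.677766014094956 256.0970515157515 195.49979475461961
[[ 0.0051 -0.9985  0.0546  0.5193]
 [-1.     -0.0052 -0.0026 -0.0455]
 [ 0.0028 -0.0546 -0.9985  1.3368]
 [ 0.      0.      0.      1.    ]]
wrist 65.70646984690485 254.62143673858873 185.45134342624095
[[-1.000e-03 -9.620e-01 -2.730e-01  6.920e-02]
 [ 1.000e+00 -1.000e-03 -3.000e-04  0.000e+00]
 [ 1.000e-04 -2.730e-01  9.620e-01 -1.429e-01]
 [ 0.000e+00  0.000e+00  0.000e+00  1.000e+00]]
```

View pics/scene0.png

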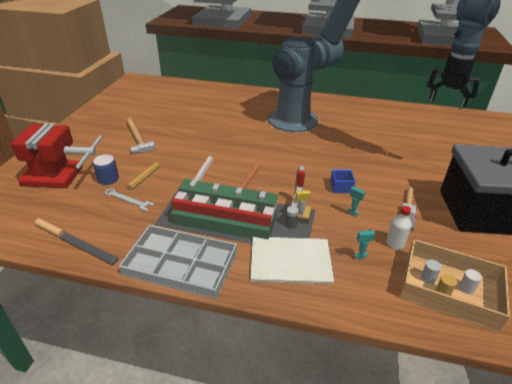

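View pics/top0.png

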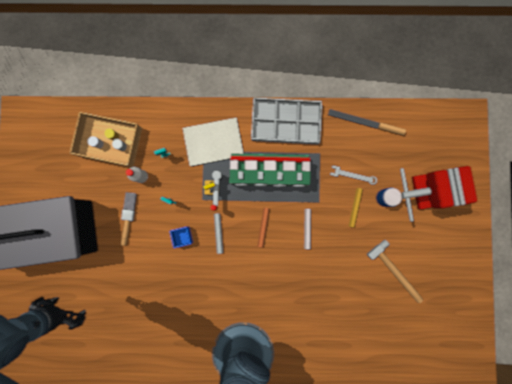

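View pics/wrist0.png

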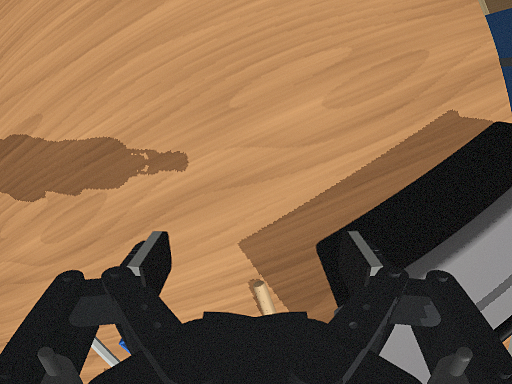

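```bash
python3 - <<'E'
import cv2
a=cv2.imread("pics/top0.png")
cv2.imwrite("pics/top0c.png",cv2.resize(a[140:260,120:400][:, :],None,fx=2.85,fy=2.85,interpolation=cv2.INTER_CUBIC))
b=cv2.imread("pics/scene0.png")
cv2.imwrite("pics/sc0c.png",cv2.resize(b[120:280,90:420],None,fx=2.4,fy=2.4,interpolation=cv2.INTER_CUBIC))
E
```

```text
(no output)
```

View pics/top0c.png

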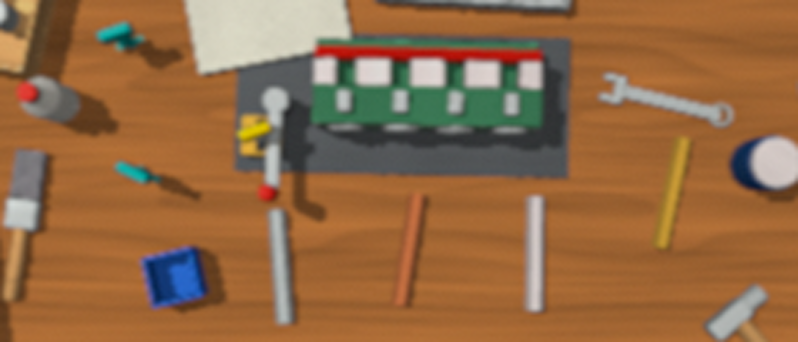

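View pics/sc0c.png

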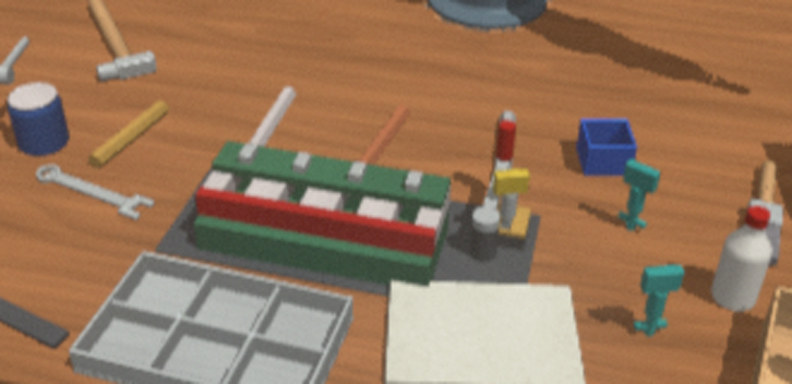

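```bash
cat >> h.py <<'E'
from scipy.spatial.transform import Rotation as Rot
def f_of(s): return 192/np.tan(np.radians(s["vertical_fov"]/2))
def camT(s):
    if "T" in s: return np.array(s["T"])
    T=np.eye(4); T[:3,:3]=Rot.from_euler('xyz',s['st']['eef_rot']).as_matrix(); T[:3,3]=s['st']['tcp_pos']
    return T@np.array(s["T_tool_cam"])
def ray(s,uv):
    uv=np.atleast_2d(uv).astype(float); d=(uv-[s["cx"],s["cy"]])/f_of(s)
    if "T" in s: v=np.c_[d,np.ones(len(d))]
    else:
        r=np.hypot(*d.T)+1e-12; v=np.c_[d*(np.sin(r)/r)[:,None],np.cos(r)]
    T=camT(s); return T[:3,3], v@T[:3,:3].T
def onz(s,uv,z):
    o,v=ray(s,uv); return o+v*((z-o[2])/v[:,2])[:,None]
def proj(s,P):
    T=np.linalg.inv(camT(s)); p=np.atleast_2d(P)@T[:3,:3].T+T[:3,3]
    if "T" in s: return p[:,:2]/p[:,2:]*f_of(s)+[s["cx"],s["cy"]]
    rr=np.hypot(p[:,0],p[:,1])+1e-12; th=np.arctan2(rr,p[:,2])
    return p[:,:2]*(th/rr)[:,None]*f_of(s)+[s["cx"],s["cy"]]
def down(yaw): return [np.pi,0,yaw]
def at(d,h): return d
def save(s,name,crop=None,k=1):
    a=s["frame"]
    if crop: a=a[crop[2]:crop[3],crop[0]:crop[1]]
    if k!=1: a=cv2.resize(a,None,fx=k,fy=k,interpolation=cv2.INTER_CUBIC)
    cv2.imwrite(f"pics/{name}.png",a)
E
python3 - <<'E'
from h import *
s=snap("top")
for n,uv,z in [("plug",(208,186),.085),("handle",(213,208),.11),("pivot",(216,175),.08),("steel",(219,232),.01),("copper",(264,228),.01),("alu",(308,229),.01),("brass",(356,207),.01),("holder",(181,237),.05),("blockFL",(230,184),.088),("blockFR",(310,184),.088),("tin",(390,198),.08),("oil",(135,175),.13),("tq",(167,200),.09)]:
    print(n,np.round(onz(s,uv,z)[0],3))
E
```

```text
plug [0.621 0.125 0.085]
handle [0.542 0.103 0.11 ]
pivot [0.662 0.097 0.08 ]
steel [0.453 0.091 0.01 ]
copper [ 0.469 -0.08   0.01 ]
alu [ 0.466 -0.246  0.01 ]
brass [ 0.55  -0.429  0.01 ]
holder [0.436 0.226 0.05 ]
blockFL [0.628 0.045 0.088]
blockFR [ 0.63  -0.242  0.088]
tin [ 0.581 -0.532  0.08 ]
oil [0.654 0.372 0.13 ]
tq [0.57 0.27 0.09]
```

```bash
python3 - <<'E'
from h import *
manip.move_to([0.56,0.0,0.34],down(np.pi/2)); s=snap("wrist"); save(s,"w1",k=1.5); print(s['st']['time_s'])
manip.move_to([0.56,-0.22,0.34],down(np.pi/2)); s=snap("wrist"); save(s,"w2",k=1.5); print(s['st']['time_s'],s['st']['eef_rot'],s['st']['tcp_pos'],s['st']['joints'])
E
```

```text
2.4333
3.3667 [ 3.14137480e+00 -9.13499323e-04  1.57181870e+00] [ 0.56020101 -0.21877793  0.34011358] [-4.78242101e-01  4.49397615e-01  4.70407338e-01  1.59203398e+00
  9.11036269e-04  1.09153184e+00]
```

View pics/w1.png

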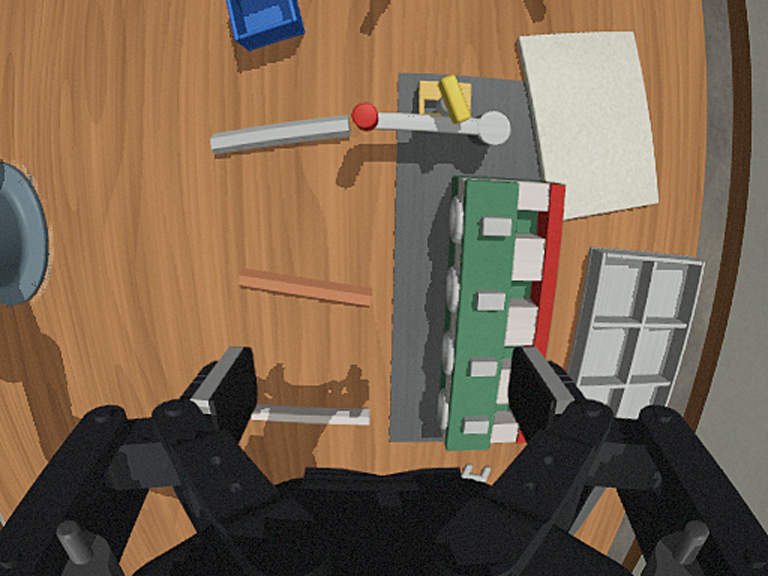

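View pics/w2.png

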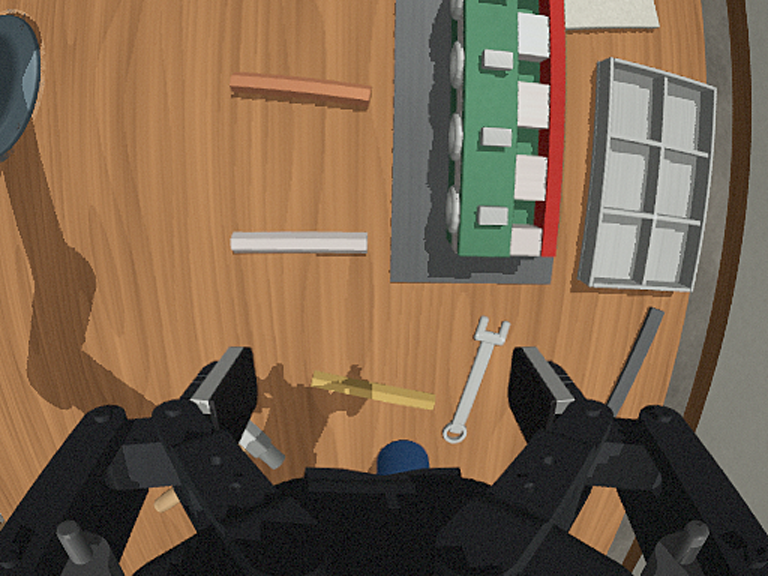

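```bash
python3 - <<'E'
from h import *
import pickle
out=[]
def go(p,yaw):
    try: manip.move_to(p,down(yaw))
    except manip.MotionError as e: print(p,yaw,e); return
    manip.pause(0.25); out.append(snap("wrist"))
# start pose is at y -.22, yaw pi/2
go([0.6,-0.30,0.30],np.pi/2)
go([0.6,-0.10,0.30],np.pi/2)
go([0.6,0.0,0.30],np.pi/2)
go([0.6,0.18,0.30],-np.pi/2)
go([0.6,0.03,0.30],-np.pi/2)
pickle.dump(out,open("v1.pkl","wb"))
for i,s in enumerate(out): save(s,f"v1_{i}")
print(manip.observe()['time_s'], [np.round(s['st']['tcp_pos'],4) for s in out])
c=np.hstack([s["frame"] for s in out[:2]]);d=np.hstack([s["frame"] for s in out[3:5]])
cv2.imwrite("pics/v1m.png",cv2.resize(np.vstack([c,d]),(800,600)))
E
```

```text
9.7583 [array([ 0.6003, -0.2988,  0.3017]), array([ 0.6001, -0.1016,  0.2997]), array([ 0.6001, -0.0011,  0.2999]), array([0.6001, 0.1799, 0.3   ]), array([0.6001, 0.0313, 0.2999])]
```

View pics/v1m.png

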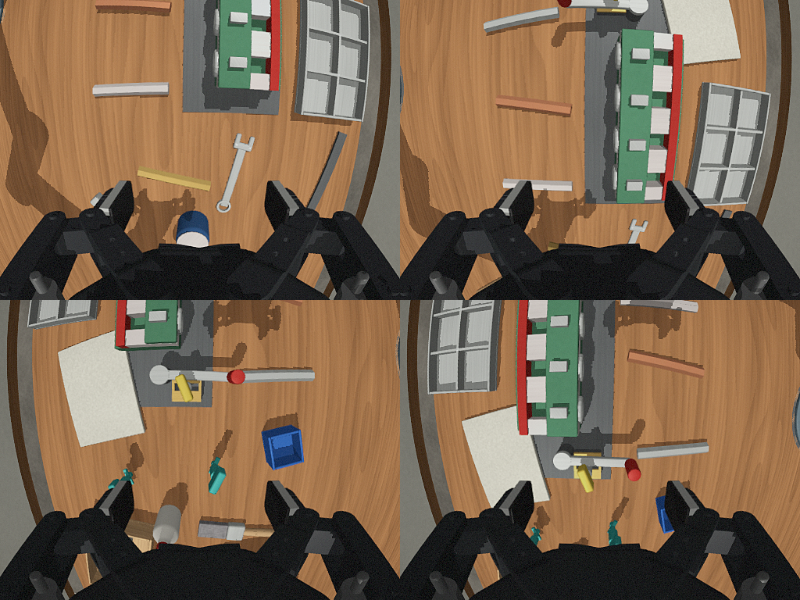

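```bash
python3 - <<'E'
from h import *
import pickle
out=pickle.load(open("v1.pkl","rb"))
save(out[1],"c1",(230,400,20,270),2.4)
save(out[3],"c3",(120,400,0,260),2.3)
E
```

```text
(no output)
```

View pics/c1.png

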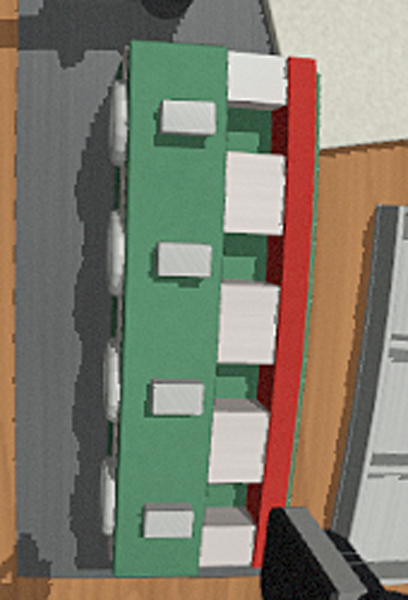

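View pics/c3.png

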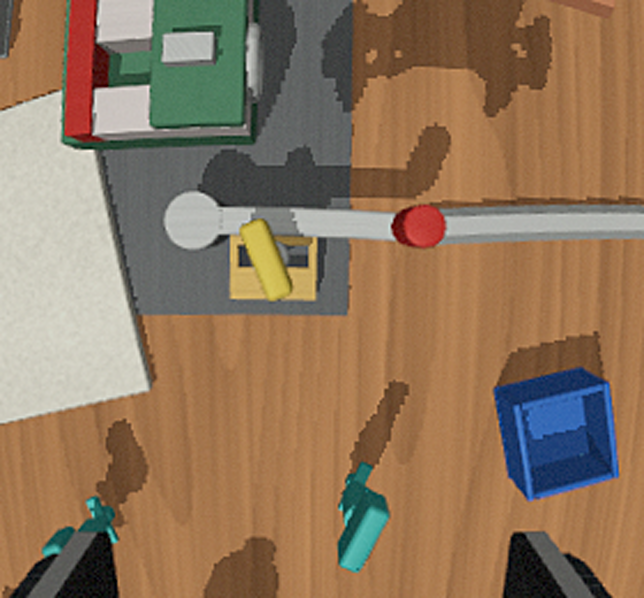

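```bash
python3 - <<'E'
from h import *
import pickle
out=pickle.load(open("v1.pkl","rb"))
print("v1", np.round(onz(out[1],[(285,37.5),(277.9,259.6)],.088),4))
print("v3", np.round(onz(out[3],[(226,54.5)],.088),4))
# front edge from green mask per row
for i in (0,1,2,4,3):
    s=out[i]; hsv=cv2.cvtColor(s["frame"],cv2.COLOR_BGR2HSV)
    m=((hsv[...,0]>60)&(hsv[...,0]<90)&(hsv[...,1]>80)&(hsv[...,2]>100)).astype(np.uint8)
    m=cv2.morphologyEx(m,cv2.MORPH_OPEN,np.ones((5,5)))
    n,l,st,_=cv2.connectedComponentsWithStats(m); k=1+np.argmax(st[1:,4]); m=l==k
    rows=np.where(m.sum(1)>25)[0]
    pts=[]
    for r in rows[3:-3]:
        c=np.where(m[r])[0]; c=(c.min()-.5) if i<3 else (c.max()+.5); pts.append((c,r))
    P=onz(s,pts,.088)[:,:2]
    for _ in range(3):
        A=np.polyfit(P[:,1],P[:,0],1); e=P[:,0]-np.polyval(A,P[:,1]); P=P[abs(e)<max(.001,1.5*e.std())]
    cmid=(np.where(m[rows[4]])[0].mean(), np.where(m[rows[-5]])[0].mean())
    print(i,"rows",rows[0],rows[-1],"x=%.4f%+.4f*y"%(A[1],A[0]),"x@-.1: %.4f"%np.polyval(A,-.1),"yaw",-np.arctan(A[0]), len(P),e.std(), "ends y",np.round(onz(s,[(cmid[0],rows[0]-.5),(cmid[1],rows[-1]+.5)],.088)[:,1],4))
E
```

```text
v1 [[ 0.6363  0.0478  0.088 ]
 [ 0.6314 -0.2386  0.088 ]]
v3 [[0.6336 0.0514 0.088 ]]
0 rows 0 112 x=0.6345+0.0169*y x@-.1: 0.6328 yaw -0.016874745303122274 78 0.0003870067288566116 ends y [-0.0982 -0.2402]
1 rows 38 259 x=0.6343+0.0179*y x@-.1: 0.6325 yaw -0.017942492874295186 173 0.00036726161824963033 ends y [ 0.0487 -0.2389]
2 rows 120 310 x=0.6342+0.0163*y x@-.1: 0.6326 yaw -0.01629259542671591 126 0.0003674593640522865 ends y [ 0.0492 -0.2305]
4 rows 0 174 x=0.6345+0.0185*y x@-.1: 0.6327 yaw -0.018459088761200282 139 0.00046808507402402294 ends y [-0.1687  0.0488]
3 rows 0 52 x=0.6345+0.0165*y x@-.1: 0.6328 yaw -0.016471928132407006 36 0.00039768094389191317 ends y [-0.0206  0.0479]
```

```bash
cat >> h.py <<'E'
FO=np.array([0.6341,-0.0206]); FY=-0.0175
def F(x,y,z=0):
    c,s=np.cos(FY),np.sin(FY); return np.array([FO[0]+c*x-s*y, FO[1]+s*x+c*y, z])
def yellowmask(fr):
    h=cv2.cvtColor(fr,cv2.COLOR_BGR2HSV); return ((h[...,0]>22)&(h[...,0]<34)&(h[...,1]>150)&(h[...,2]>90)).astype(np.uint8)
E
python3 - <<'E'
from h import *
import pickle
out=pickle.load(open("v1.pkl","rb"))
print("socket pred",F(-13,.0)*0+F(-.013,.141), "pivot",F(.03,.12), "handle closed", F(-.09,.12))
s=out[3]
print("knob",onz(s,(235.6,113),.1),"handle",onz(s,(299.6,97.8),.115), "pivotcap",[onz(s,(203,95.6),z) for z in (.07,.09)])
print("holder rim", onz(s,[(120+495/2.3,388/2.3),(120+582/2.3,368/2.3),(120+616/2.3,475/2.3),(120+530/2.3,499/2.3)],.05))
print("socket corners", onz(s,[(120+230/2.3,300/2.3),(120+316/2.3,300/2.3),(120+318/2.3,235/2.3),(120+232/2.3,235/2.3)],.028))
for k in (3,4,2):
    s=out[k]
    m=yellowmask(s["frame"]); n,l,st,c=cv2.connectedComponentsWithStats(m); 
    for j in range(1,n):
        if st[j,4]>60:
            pts=np.argwhere(l==j)[:,::-1]; W=onz(s,pts,.1)[:,:2]; r=cv2.minAreaRect(np.float32(W*1000)); print(k,st[j],c[j],r)
E
```

```text
socket pred [0.62356936 0.1206059  0.        ] pivot [0.6661953  0.09885665 0.        ] handle closed [0.54621367 0.10095655 0.        ]
knob [[0.62185036 0.12178812 0.1       ]] handle [[0.55080882 0.10400038 0.115     ]] pivotcap [array([[0.66446444, 0.09987778, 0.07      ]]), array([[0.6610118, 0.1004555, 0.09     ]])]
holder rim [[0.48838977 0.19815468 0.05      ]
 [0.43217708 0.18485729 0.05      ]
 [0.3992564  0.25548228 0.05      ]
 [0.45894807 0.27066159 0.05      ]]
socket corners [[0.64857088 0.14831643 0.028     ]
 [0.59626141 0.14873148 0.028     ]
 [0.59505692 0.10918639 0.028     ]
 [0.64674736 0.10863135 0.028     ]]
3 [225  95  22  36 285] [235.82807018 111.67719298] ((622.16259765625, 121.15673065185547), (14.881604194641113, 40.79524612426758), 20.716257095336914)
4 [227 210  21  36 220] [238.3        224.35909091] ((621.6732788085938, 116.0075454711914), (16.768993377685547, 48.23945617675781), 20.93568992614746)
2 [263  41  23  37 202] [272.83663366  60.08910891] ((621.7255859375, 120.36970520019531), (15.258233070373535, 42.130149841308594), 22.034975051879883)
```

```bash
python3 - <<'E'
from h import *
p=np.array([0.6225,0.121]); yaw=1.93
manip.set_gripper(0.5,40)
manip.move_to([*p,0.20],down(yaw))
manip.move_linear([*p,0.071],0.12)
manip.set_gripper(0.0,60); manip.pause(.2)
s=manip.observe(); print(s['time_s'],s['width'],np.round(s['force'],2),np.round(s['wrist_torque'],3),np.round(s['tcp_pos'],4),np.round(s['joints'],3),s['eef_rot'])
w=snap("wrist"); save(w,"g1",k=1.4)
E
```

```text
14.525 0.1540877913374169 [-0.56 -0.36  5.38] [-0.028  0.205  0.003] [0.6232 0.1211 0.0719] [ 0.092  0.58  -0.017  0.972  0.     1.304] [3.14003013e+00 4.16309231e-04 1.93003454e+00]
```

View pics/g1.png

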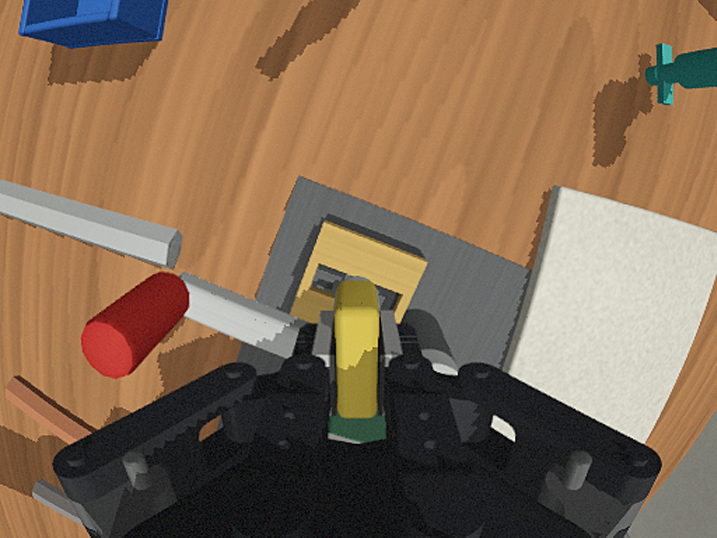

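```bash
python3 - <<'E'
from h import *
p=[0.6228,0.121,0.071]
for yaw in (2.2,2.5,2.8,3.0,3.1,3.14):
    manip.move_to(p,down(yaw)); s=manip.observe(); print(yaw,np.round(s['force'],1),np.round(s['wrist_torque'],2),round(s['eef_rot'][2],3),round(s['width'],3),s['time_s'])
    if abs(s['wrist_torque'][2])>1.2: break
w=snap("wrist"); save(w,"g2",k=1.4)
E
```

```text
2.2 [-0.1  0.7  5.4] [0.04 0.02 0.02] 2.2 0.157 14.9417
2.5 [0.3 0.8 4.5] [-0.02  0.04  0.09] 2.499 0.149 15.3333
2.8 [0.2 0.5 5.5] [-0.02 -0.05  0.04] 2.799 0.151 15.725
3.0 [0.2 0.8 5.8] [-0.01  0.16 -0.  ] 2.999 0.155 16.0333
3.1 [-1.   0.5  5.1] [0.07 0.06 0.06] 3.099 0.151 16.2833
3.14 [-0.8 -0.5  5.2] [-0.02  0.02  0.01] 3.139 0.154 16.5333
```

View pics/g2.png

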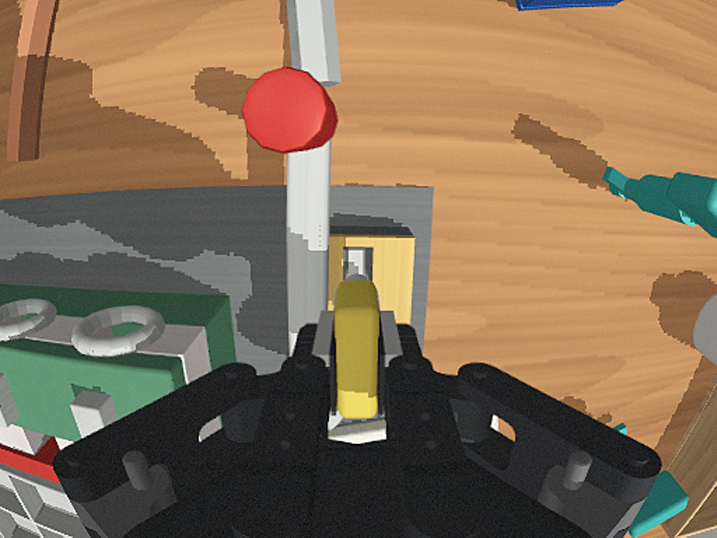

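```bash
python3 - <<'E'
from h import *
manip.set_gripper(0.0,80)
b=[0.6228,0.121]
for z in (0.08,0.09,0.105,0.13,0.2):
    manip.move_linear([*b,z],0.1); s=manip.observe(); print(z,np.round(s['force'],1),np.round(s['wrist_torque'],2),round(s['width'],3),s['time_s'])
    if np.linalg.norm(s['force'])>25: print("STOP"); break
w=snap("wrist"); save(w,"g3",k=1.4)
E
```

```text
0.08 [-0.7 -0.3 -1.7] [ 0.    0.   -0.01] 0.151 17.05
0.09 [ 0.   0.7 -1.7] [-0.06 -0.01 -0.  ] 0.144 17.3
0.105 [-0.9  0.4 -2. ] [ 0.03  0.01 -0.05] 0.149 17.6
0.13 [-0.5  0.3 -2.4] [-0.    0.06 -0.03] 0.148 18.0
0.2 [-0.1  0.1 -2.5] [0.05 0.01 0.02] 0.155 18.85
```

View pics/g3.png

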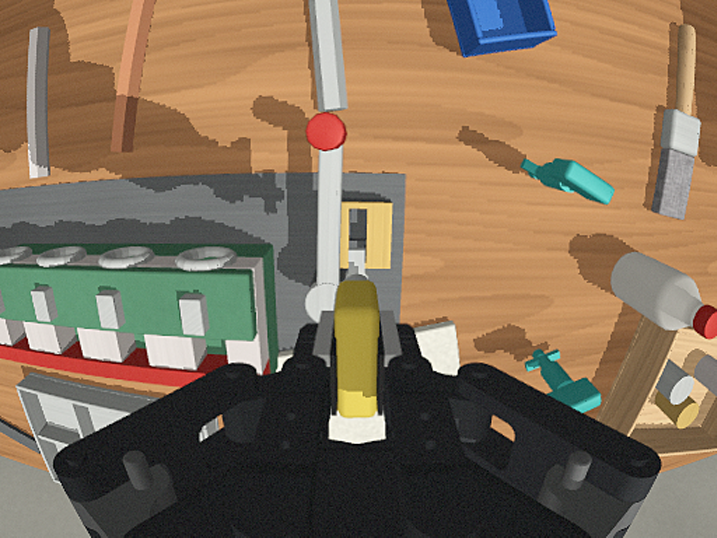

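```bash
python3 - <<'E'
from h import *
import pickle
manip.move_to([0.54,0.22,0.22],down(np.pi)); manip.pause(.2)
w=snap("wrist"); save(w,"g4",k=1.4); pickle.dump(w,open("h4.pkl","wb"))
E
```

```text
(no output)
```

View pics/g4.png

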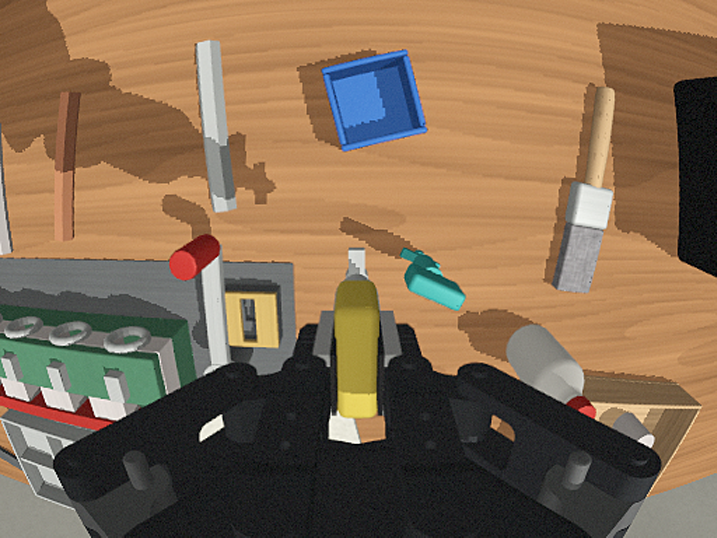

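```bash
python3 - <<'E'
from h import *
import pickle
w=pickle.load(open("h4.pkl","rb"))
C=onz(w,np.array([(323,69),(407,50),(426,130),(344,150)])/1.4,.05); print(np.round(C,4), np.linalg.norm(np.diff(C,axis=0),axis=1))
c=C.mean(0)[:2]; print(c)
d=C[1]-C[0]; hy=np.arctan2(d[1],d[0]); print("holder yaw mod",np.degrees(hy)%90)
manip.move_to([*c,0.2],down(np.pi))
manip.move_linear([*c,0.09],0.15)
for z in (.083,.079,.076):
    manip.move_linear([*c,z],0.05); s=manip.observe(); print(z,np.round(s['force'],1),np.round(s['tcp_pos'],4),s['time_s'])
    if s['force'][2]>5: break
E
```

```text
[[0.4135 0.1947 0.05  ]
 [0.3983 0.2569 0.05  ]
 [0.4595 0.2711 0.05  ]
 [0.4753 0.21   0.05  ]] [0.06405641 0.06282939 0.06312168]
[0.43665458 0.23315161]
holder yaw mod 13.715677515074958
0.083 [-0.2 -0.  -2.2] [0.4367 0.2332 0.0831] 21.4083
0.079 [ 0.1  0.2 -2.8] [0.4364 0.2331 0.0788] 21.6583
0.076 [-0.2 -0.1 -2. ] [0.4364 0.2331 0.0758] 21.9083
```

```bash
python3 - <<'E'
from h import *
c=[0.4364,0.2331]
for z in (.074,.072,.070):
    manip.move_linear([*c,z],0.05); s=manip.observe(); print(z,np.round(s['force'],1),s['time_s'])
    if s['force'][2]>2: break
manip.set_gripper(0.35); manip.pause(.2)
manip.move_linear([*c,.16],0.15)
manip.move_to([0.53,0.22,0.25],down(np.pi)); w=snap("wrist"); save(w,"g5",k=1.4)
E
```

```text
0.074 [-1.  -0.5  5.9] 22.1583
```

View pics/g5.png

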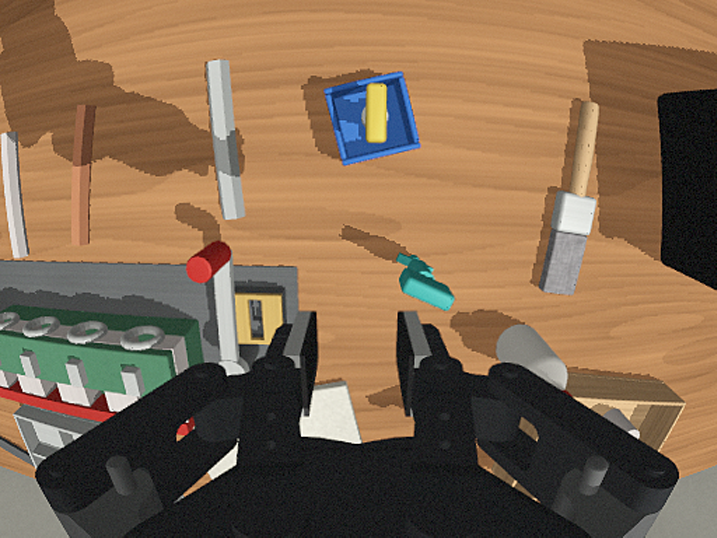

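```bash
cat >> h.py <<'E'
def hpos(th,z,r=.12): 
    q=F(.03-r*np.cos(th),.12+r*np.sin(th)); q[2]=z; return q
def hyaw(th): return np.pi+FY-th
E
python3 - <<'E'
from h import *
manip.set_gripper(0.5,50)
manip.move_to(hpos(0,.17),down(hyaw(0)))
manip.move_linear(hpos(0,.075),.15)
manip.set_gripper(0.0,50); manip.pause(.1)
s=manip.observe(); print(s['width'],np.round(s['force'],1),s['time_s'])
for th in np.arange(.1,1.301,.1):
    manip.move_linear(hpos(th,.075),.12,frame=down(hyaw(th)))
    s=manip.observe(); print(round(th,2),np.round(s['force'],1),np.round(s['wrist_torque'],2),np.round(s['tcp_pos']-hpos(th,.075),4),s['time_s'])
    if np.linalg.norm(s['force'])>40: print("STOP");break
w=snap("wrist"); save(w,"l1",k=1.4)
E
```

```text
0.24068328811122144 [-0.1  2.6  6. ] 26.1417
0.1 [-0.9  2.2  5.7] [ 0.38  0.18 -0.02] [0.0013 0.0008 0.0016] 26.3917
0.2 [-0.5  1.9  7.7] [ 0.29  0.17 -0.06] [0.0014 0.0007 0.0017] 26.6417
0.3 [-1.2  2.5  6.6] [ 0.2   0.19 -0.16] [0.0014 0.0006 0.0016] 26.8917
0.4 [-1.3  1.5  7.2] [ 0.15  0.2  -0.18] [0.0015 0.0005 0.0016] 27.1417
0.5 [-1.3  0.3  7. ] [ 0.1   0.2  -0.25] [0.0015 0.0004 0.0016] 27.3917
0.6 [-0.6 -0.1  7.4] [ 0.11  0.12 -0.25] [0.0016 0.0003 0.0017] 27.6417
0.7 [0.  1.1 6.2] [ 0.01  0.18 -0.28] [0.0016 0.0001 0.0017] 27.8917
0.8 [-0.1  0.4  6.6] [-0.    0.16 -0.3 ] [ 0.0017 -0.      0.0016] 28.1417
0.9 [ 0.3 -0.3  6.8] [-0.15  0.19 -0.25] [ 0.0017 -0.0002  0.0017] 28.3917
1.0 [ 0.1 -0.3  6.8] [-0.25  0.17 -0.34] [ 0.0017 -0.0004  0.0017] 28.6417
1.1 [-0.6  0.3  6.6] [-0.31  0.17 -0.36] [ 0.0017 -0.0006  0.0017] 28.8917
1.2 [-0.2 -1.7  7.5] [-0.33  0.18 -0.32] [ 0.0017 -0.0009  0.0017] 29.1417
1.3 [-6.2 -4.1 11.4] [-0.77  0.95 -0.03] [-0.0005 -0.0016  0.0017] 29.3917
```

View pics/l1.png

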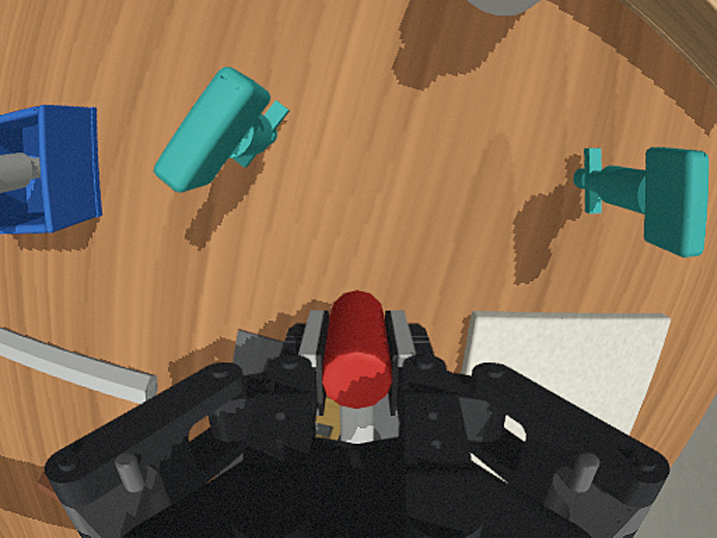

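```bash
cat >> h.py <<'E'
def th_of(p):
    d=np.array(p[:2])-F(.03,.12)[:2]; c,s=np.cos(-FY),np.sin(-FY); d=np.array([c*d[0]-s*d[1],s*d[0]+c*d[1]]); return np.arctan2(d[1],-d[0]),np.hypot(*d)
E
python3 - <<'E'
from h import *
import pickle
print(th_of(manip.observe()['tcp_pos']))
for th in (1.315,1.33):
    manip.move_linear(hpos(th,.075),.1,frame=down(hyaw(1.3))); s=manip.observe(); print(th,np.round(s['force'],1),th_of(s['tcp_pos']))
manip.set_gripper(0.5); manip.pause(.1)
p=np.array(manip.observe()['tcp_pos']); p[2]=.17; manip.move_linear(p,.2)
manip.move_to([0.52,0.0,0.34],down(np.pi/2)); manip.pause(.25); s=snap("wrist"); save(s,"b1",k=1.4)
o=[s]
manip.move_to([0.52,-0.3,0.34],down(np.pi/2)); manip.pause(.25); s=snap("wrist"); save(s,"b2",k=1.4); o.append(s)
pickle.dump(o,open("b.pkl","wb")); print(s['st']['time_s'])
E
```

```text
(np.float64(1.2919433171607004), np.float64(0.11855294769813832))
1.315 [-10.4  -4.5  13.9] (np.float64(1.2919182539882992), np.float64(0.11856021540948766))
1.33 [-15.5  -6.   16.9] (np.float64(1.292113314128285), np.float64(0.11854338744294453))
33.8583
```

View pics/b1.png

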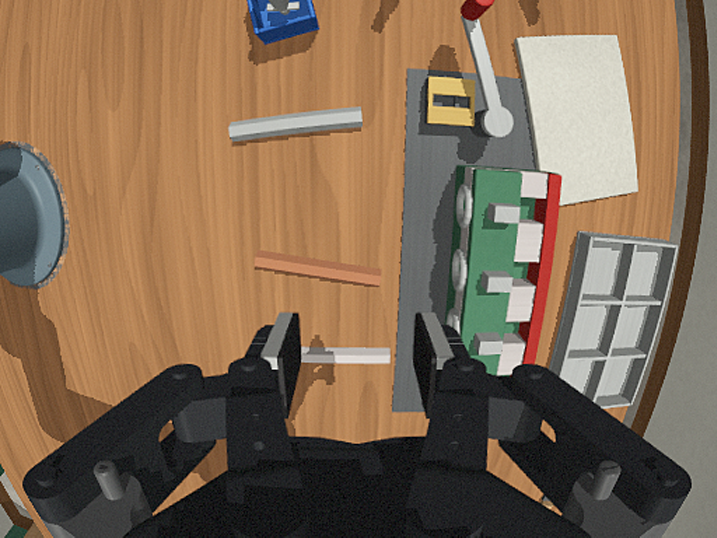

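View pics/b2.png

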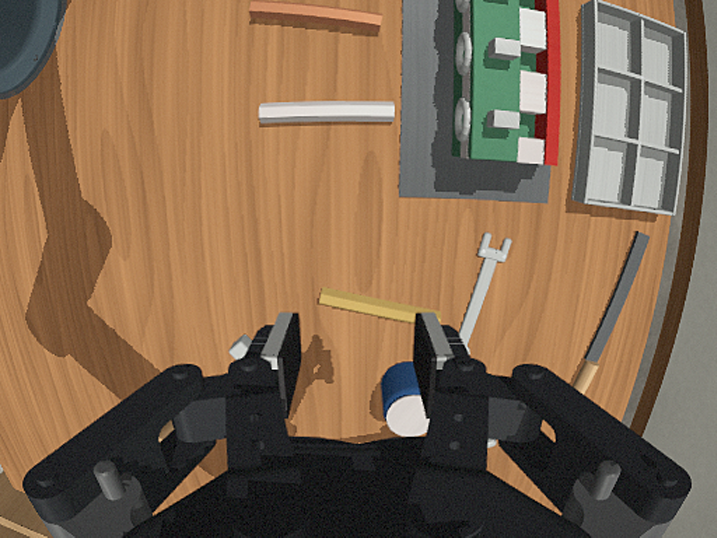

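```bash
python3 - <<'E'
from h import *
import pickle
o=pickle.load(open("b.pkl","rb"))
for i,pt in [(0,(211,89)),(0,(230,192)),(0,(250,254)),(0,(100,200)),(0,(200,130)),(1,(230,80)),(1,(230,10)),(1,(270,218)),(1,(200,180))]:
    f=cv2.cvtColor(o[i]["frame"],cv2.COLOR_BGR2HSV); u,v=pt; print(i,pt,f[v-2:v+3,u-2:u+3].reshape(-1,3).mean(0).round())
# bars along u: profile at columns
for i,u,r in [(0,211,(75,105)),(0,230,(180,205)),(1,230,(0,20)),(1,230,(65,95)),(1,270,(205,230))]:
    f=cv2.cvtColor(o[i]["frame"],cv2.COLOR_BGR2HSV); print(i,u,r[0],[tuple(int(c) for c in f[v,u]) for v in range(*r,2)])
E
```

```text
0 (211, 89) [ 47.   6. 190.]
0 (230, 192) [ 11. 130. 195.]
0 (250, 254) [ 14.  13. 210.]
0 (100, 200) [ 14. 133. 183.]
0 (200, 130) [ 14. 133. 178.]
1 (230, 80) [ 16.  10. 225.]
1 (230, 10) [ 12. 128. 198.]
1 (270, 218) [ 21. 129. 196.]
1 (200, 180) [ 14. 133. 180.]
0 211 75 [(14, 134, 186), (15, 134, 184), (15, 140, 187), (26, 11, 164), (30, 3, 152), (53, 5, 198), (60, 4, 196), (53, 5, 197), (53, 6, 167), (68, 8, 121), (13, 71, 122), (13, 144, 119), (15, 127, 190), (14, 132, 182), (14, 137, 184)]
0 230 180 [(15, 135, 183), (14, 131, 185), (14, 134, 186), (11, 137, 166), (11, 137, 171), (11, 135, 170), (12, 127, 201), (11, 124, 203), (11, 127, 205), (10, 137, 108), (14, 152, 129), (14, 134, 190), (14, 137, 186)]
1 230 0 [(14, 133, 180), (14, 136, 178), (10, 140, 159), (11, 121, 217), (12, 129, 212), (12, 123, 217), (11, 156, 136), (9, 142, 117), (10, 140, 126), (13, 138, 124)]
1 230 65 [(14, 130, 183), (14, 136, 182), (15, 137, 180), (14, 154, 177), (15, 5, 187), (13, 11, 213), (17, 10, 227), (19, 9, 226), (15, 9, 231), (20, 16, 144), (15, 11, 144), (14, 172, 117), (13, 149, 139), (14, 138, 177), (14, 135, 177)]
1 270 205 [(13, 134, 175), (14, 133, 177), (13, 129, 178), (14, 138, 175), (16, 129, 180), (21, 136, 182), (20, 137, 180), (21, 122, 216), (21, 128, 211), (21, 125, 214), (21, 133, 182), (13, 145, 141), (14, 131, 177)]
```

```bash
cat >> h.py <<'E'
def findbar(s,col,approx,rad=.14):
    f=cv2.cvtColor(cv2.medianBlur(s["frame"],5),cv2.COLOR_BGR2HSV).astype(int); H,S,V=f[...,0],f[...,1],f[...,2]
    m={'g':(S<45)&(V>105),'cu':(H<=12)&(S>90)&(S<165)&(V>95),'br':(H>=18)&(H<=27)&(S>80)&(V>100)}[col]
    m=cv2.morphologyEx(m.astype(np.uint8),cv2.MORPH_OPEN,np.ones((3,3)))
    n,l,st,_=cv2.connectedComponentsWithStats(m); best=None
    for j in range(1,n):
        if st[j,4]<150: continue
        pts=np.argwhere(l==j)[:,::-1]; W=onz(s,pts,.010)[:,:2]
        r=cv2.minAreaRect(np.float32(W*1000)); L,w=max(r[1]),min(r[1])
        d=np.hypot(*(np.array(r[0])/1000-approx))
        if 110<L<175 and 14<w<34 and d<rad:
            a=np.radians(r[2]+(0 if r[1][0]>r[1][1] else 90)); a=(a+np.pi/2)%np.pi-np.pi/2
            if best is None or d<best[-1]: best=(np.array(r[0])/1000,a,L,w,d)
    return best
BARS={'steel':('g',(.453,.091)),'cu':('cu',(.469,-.08)),'alu':('g',(.466,-.246)),'br':('br',(.55,-.429))}
E
python3 - <<'E'
from h import *
import pickle
o=pickle.load(open("b.pkl","rb"))+pickle.load(open("v1.pkl","rb"))
for n,(c,a) in BARS.items():
    for i,s in enumerate(o): 
        b=findbar(s,c,a)
        if b: print(n,i,np.round(b[0],4),round(b[1],3),round(b[2]),round(b[3]))
E
```

```text
steel 0 [0.4479 0.0956] 0.088 153 23
steel 3 [0.448  0.0957] 0.087 155 23
steel 4 [0.4469 0.0955] 0.087 155 23
steel 5 [0.4423 0.0951] 0.088 145 23
steel 6 [0.4475 0.0956] 0.091 153 22
cu 0 [ 0.4725 -0.0753] -0.151 149 26
cu 1 [ 0.4712 -0.0759] -0.174 152 25
cu 2 [ 0.4717 -0.0746] -0.184 156 26
cu 3 [ 0.472  -0.0757] -0.156 154 27
cu 4 [ 0.4718 -0.0752] -0.16 153 25
cu 6 [ 0.471  -0.0758] -0.163 153 28
alu 0 [ 0.5047 -0.1913] 0.0 114 23
alu 1 [ 0.4857 -0.1907] -0.006 152 23
alu 2 [ 0.4659 -0.2419] -0.017 152 23
alu 6 [ 0.4826 -0.1957] 0.032 154 22
br 1 [ 0.5418 -0.4225] -0.225 133 22
br 2 [ 0.5491 -0.4245] -0.23 154 23
```

```bash
cat >> h.py <<'E'
YC={1:-.180,2:-.110,3:-.040,4:.030}
OFF=-.047
def look(name,c,pic=None):
    col,_=BARS[name]
    manip.move_to([min(c[0]+.06,.6),c[1],.25],down(np.pi)); manip.pause(.2); s=snap("wrist")
    if pic: save(s,pic,k=1.4)
    b=findbar(s,col,np.array(c)); print(name,b and (np.round(b[0],4),round(b[1],3),round(b[2]),round(b[3]))); return b,s
def rep(tag):
    s=manip.observe(); print(tag,"w%.3f"%s['width'],"F",np.round(s['force'],1),"T",np.round(s['wrist_torque'],2),"p",np.round(s['tcp_pos'],4),"t%.1f"%s['time_s']); return s
def grab(c,a):
    yaw=a+np.pi; g=c+OFF*np.array([np.cos(a),np.sin(a)])
    manip.set_gripper(.55,80)
    manip.move_to([*g,.12],down(yaw)); manip.move_linear([*g,.003],.15); rep("down")
    manip.set_gripper(0,80); manip.pause(.15); s=rep("gripped"); zo=.010-s['tcp_pos'][2]
    manip.move_linear([*g,.14],.2); rep("lift"); return zo
def pre(k,zo,zc=.060):
    q=F(-.145,YC[k],.14); manip.move_to(q,down(np.pi+FY)); q[2]=zc-zo; manip.move_linear(q,.15); manip.pause(.1); rep("pre")
E
python3 - <<'E'
from h import *
b,s=look('cu',(.472,-.0755),"cu1")
zo=grab(b[0],b[1]); print("zo",zo)
pre(3,zo); w=snap("wrist"); save(w,"cu2",k=1.4)
w=snap("scene"); save(w,"cu2s",(130,330,120,270),4)
E
```

```text
cu (array([ 0.4729, -0.0754]), np.float64(-0.157), 153, 25)
down w0.556 F [ 0.4 -0.   0.9] T [-0.02  0.02  0.02] p [ 0.4279 -0.0685  0.0038] t37.1
gripped w0.232 F [-0.9  0.7  7.4] T [0.27 0.2  0.08] p [ 0.4277 -0.0681  0.0044] t37.7
lift w0.220 F [-0.9  0.3 -3.7] T [ 0.02  0.18 -0.05] p [ 0.4253 -0.0678  0.1389] t38.5
zo 0.005632533979618324
pre w0.228 F [ 0.1  0.3 -3.7] T [-0.03  0.14  0.02] p [ 0.4894 -0.0584  0.0555] t39.7
```

View pics/cu2.png

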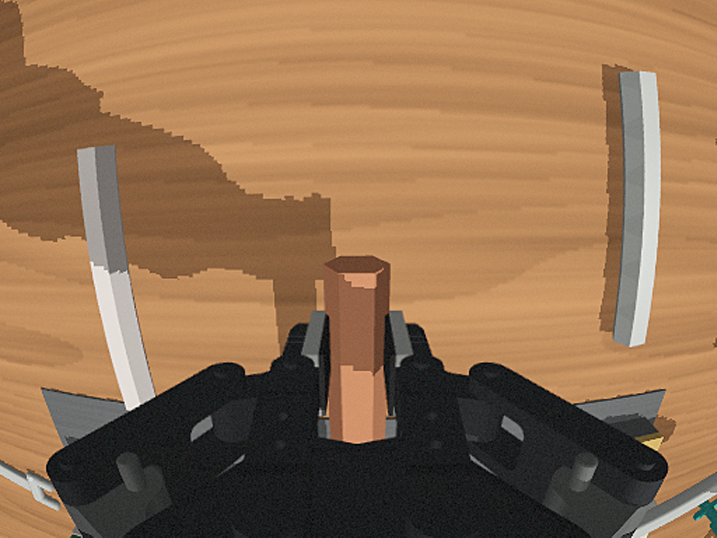

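View pics/cu2s.png

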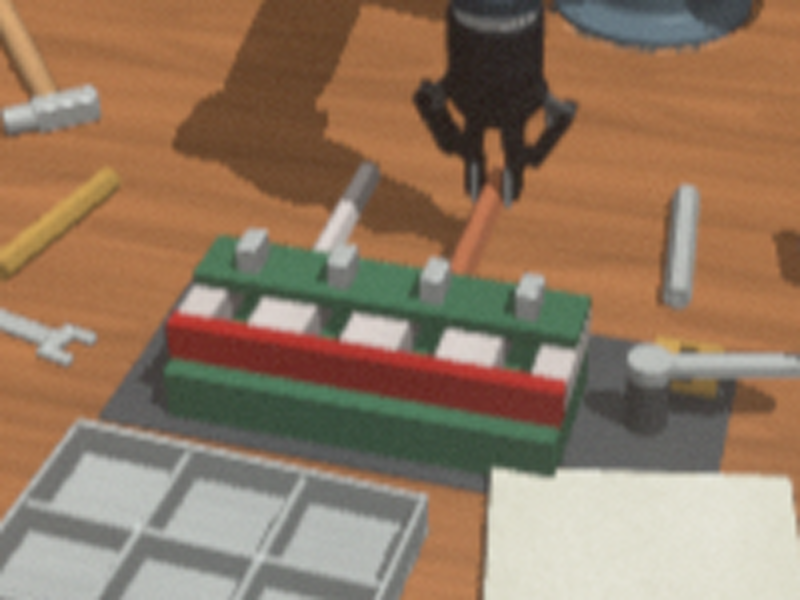

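```bash
cat >> h.py <<'E'
def feed(k,z,x0=-.145,x1=-.030,step=.012,lim=14,dy=0):
    """push along fixture x until force; returns reached fixture x"""
    x=x0; hist=[]
    while x<x1-1e-6:
        st=step if x<-.052 else .003
        x=min(x+st,x1); manip.move_linear(F(x,YC[k]+dy,z),.08)
        s=manip.observe(); f=np.array(s['force']); fx=(np.array(s['tcp_pos'])[:2]-FO)@[np.cos(FY),np.sin(FY)]
        hist.append((round(x,3),round(fx,4),*np.round(f,1),round(s['time_s'],1)))
        if -f[0]>lim or abs(f[1])>lim or abs(f[2]+3)>lim: print("contact"); break
    for h in hist[-8:]: print(*h)
    return x,fx
E
python3 - <<'E'
from h import *
r=feed(3,.0600-.0056); print(r); rep("end")
E
```

```text
-0.049 -0.0491 -0.1 0.5 -4.1 42.2
-0.046 -0.0461 -0.1 -0.4 -4.1 42.4
-0.043 -0.0428 -0.4 0.3 -3.0 42.7
-0.04 -0.0397 0.3 0.1 -3.2 42.9
-0.037 -0.0369 -0.3 0.9 -4.4 43.2
-0.034 -0.0366 -5.5 -0.7 -3.3 43.4
-0.031 -0.0366 -10.1 -0.1 -1.3 43.7
-0.03 -0.0365 -12.8 0.3 -2.4 43.9
(-0.03, np.float64(-0.03652813731715937))
end w0.228 F [-12.8   0.3  -2.4] T [-0.11  2.3  -0.06] p [ 0.5969 -0.0596  0.0521] t43.9
```

```bash
cat >> h.py <<'E'
def release(k,zo,fx):
    manip.move_linear(F(fx+.001,YC[k],.0575-zo),.05); rep("lowered")
    manip.set_gripper(.5); manip.pause(.1)
    manip.move_linear(F(fx-.003,YC[k],.16),.2); rep("up")
E
python3 - <<'E'
from h import *
release(3,.0056,-.0366)
b,s=look('alu',(.4857,-.1907),"al1")
w=snap("scene"); save(w,"cu3s",(130,330,120,270),4)
zo=grab(b[0],b[1]); print("zo",zo)
pre(2,zo)
r=feed(2,.060-zo); print(r)
E
```

```text
lowered w0.226 F [-5.  -0.8 -3. ] T [0.01 0.84 0.02] p [ 0.5969 -0.0598  0.0517] t44.2
up w0.504 F [-1.1  0.3 -1.2] T [0.1  0.06 0.02] p [ 0.5934 -0.0598  0.1592] t45.3
alu (array([ 0.4861, -0.1908]), np.float64(-0.004), 153, 23)
down w0.553 F [-0.1 -0.3  0.5] T [-0.03  0.02  0.09] p [ 0.4404 -0.1913  0.0039] t48.2
gripped w0.223 F [-1.2  1.1  7. ] T [0.16 0.17 0.07] p [ 0.4401 -0.1911  0.0044] t48.7
lift w0.224 F [-0.   1.1 -0.6] T [0.09 0.06 0.03] p [ 0.4383 -0.1902  0.139 ] t49.6
zo 0.005580643049785382
pre w0.226 F [-0.7 -0.8 -1.3] T [0.   0.08 0.03] p [ 0.4882 -0.1287  0.0556] t50.8
-0.049 -0.0491 -0.3 -0.6 -1.9 53.2
-0.046 -0.0462 0.2 -0.4 -1.6 53.5
-0.043 -0.0428 0.0 -0.7 -1.3 53.7
-0.04 -0.0397 0.2 0.0 -1.7 54.0
-0.037 -0.0369 0.7 -0.8 -1.4 54.2
-0.034 -0.0368 -4.8 -0.1 -0.1 54.5
-0.031 -0.0368 -10.1 -0.2 1.5 54.7
-0.03 -0.0367 -12.4 -0.3 1.7 55.0
(-0.03, np.float64(-0.036739580203335793))
```

View pics/cu3s.png

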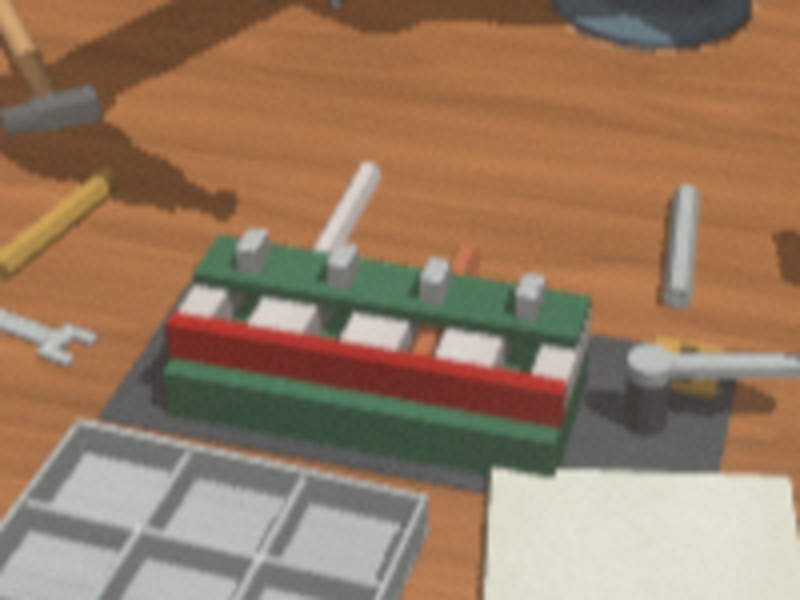

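```bash
python3 - <<'E'
from h import *
release(2,.0056,-.0368)
manip.move_to([.55,-.42,.25],down(np.pi)); manip.pause(.2); s=snap("wrist"); save(s,"br1",k=1.4)
b=findbar(s,'br',np.array((.549,-.4245))); print(b)
E
```

```text
lowered w0.227 F [-4.   0.2 -1.2] T [ 0.01  0.8  -0.02] p [ 0.5954 -0.1298  0.0516] t55.2
up w0.502 F [0.6 0.3 0.2] T [ 0.01  0.03 -0.03] p [ 0.592  -0.1297  0.1591] t56.4
(array([ 0.55143091, -0.42551834]), np.float64(-0.21834618618898105), 154.4616241455078, 24.985422134399414, np.float64(0.0026355897282338606))
```

View pics/br1.png

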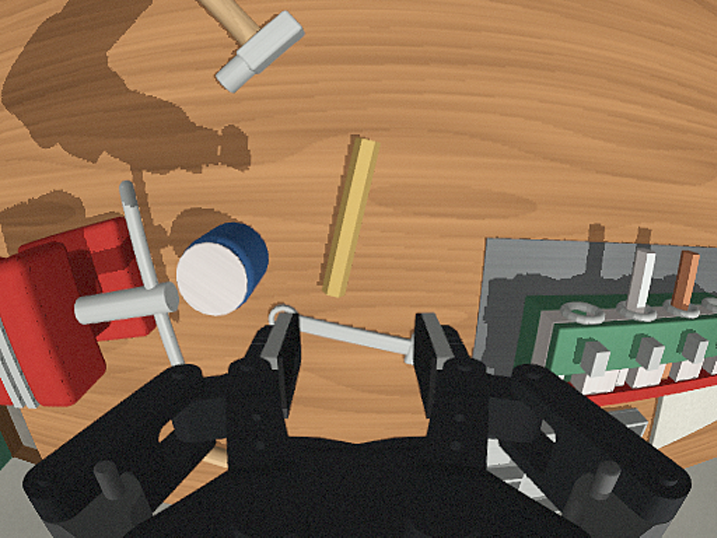

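```bash
python3 - <<'E'
from h import *
zo=grab(np.array([.5508,-.4253]),-.222); print("zo",zo)
pre(1,zo)
r=feed(1,.060-zo); print(r)
if abs(r[1]+.037)<.004:
    release(1,zo,r[1])
    b,s=look('steel',(.4475,.0956),"st1"); print(b)
E
```

```text
down w0.552 F [-0.2 -0.  -0.5] T [-0.01  0.04 -0.01] p [ 0.5061 -0.416   0.0045] t59.6
gripped w0.227 F [-0.9 -0.   5.1] T [0.22 0.13 0.06] p [ 0.5059 -0.4156  0.0048] t60.1
lift w0.226 F [ 0.4 -0.2 -4. ] T [ 0.    0.14 -0.  ] p [ 0.504  -0.4141  0.1383] t60.9
zo 0.005152941326783381
pre w0.223 F [ 0.3 -1.1 -3.1] T [ 0.02  0.11 -0.04] p [ 0.4873 -0.1991  0.0561] t62.6
-0.049 -0.0491 -0.5 -0.3 -3.6 65.0
-0.046 -0.0462 -0.2 -0.1 -3.7 65.2
-0.043 -0.0428 -0.1 -0.2 -3.6 65.5
-0.04 -0.0397 0.6 -0.3 -3.8 65.8
-0.037 -0.0367 -0.6 -0.0 -2.0 66.0
-0.034 -0.0354 -4.2 -0.5 -2.9 66.2
-0.031 -0.0354 -10.0 -0.5 -2.4 66.5
-0.03 -0.0353 -12.0 -1.3 -1.0 66.8
(-0.03, np.float64(-0.035347990656990895))
lowered w0.224 F [-5.4  0.2 -3.3] T [ 0.04  1.13 -0.01] p [ 0.5956 -0.1998  0.052 ] t67.0
up w0.499 F [ 1.   0.4 -0.3] T [ 0.02 -0.02 -0.01] p [ 0.5923 -0.1997  0.1591] t68.1
steel (array([0.4498, 0.0957]), np.float64(0.084), 154, 23)
(array([0.44978232, 0.09565646]), np.float64(0.08382241274375568), 153.5562744140625, 23.080265045166016, np.float64(0.0022830162632680256))
```

View pics/st1.png

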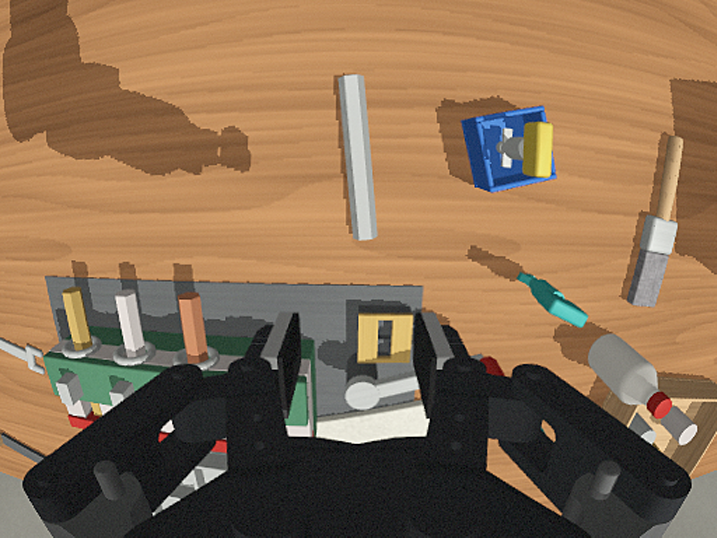

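```bash
python3 - <<'E'
from h import *
zo=grab(np.array([.4487,.0956]),.086); print("zo",zo)
pre(4,zo)
r=feed(4,.060-zo); print(r)
if abs(r[1]+.037)<.004:
    release(4,zo,r[1])
    manip.move_to([.52,-.09,.34],down(np.pi)); manip.pause(.2)
    s=snap("wrist"); save(s,"ck1",k=1.4)
    s=snap("top"); save(s,"ck1t",(190,340,140,250),5)
    s=snap("scene"); save(s,"ck1s",(130,330,120,270),4)
E
```

```text
down w0.549 F [-0.3 -0.4  1.5] T [ 0.01 -0.06 -0.01] p [0.4034 0.0917 0.0038] t71.5
gripped w0.229 F [-1.8 -0.2  8. ] T [-0.07  0.24  0.  ] p [0.4031 0.0916 0.0043] t72.0
lift w0.229 F [-0.9  0.5 -3.9] T [-0.03  0.22  0.05] p [0.4007 0.0915 0.1389] t72.8
zo 0.005703987217841764
pre w0.228 F [-0.2  0.7 -3.6] T [-0.    0.17 -0.02] p [0.4907 0.012  0.0555] t74.2
contact
-0.049 -0.0491 -0.4 -0.1 -3.3 76.6
-0.046 -0.0462 0.4 -0.8 -3.6 76.8
-0.043 -0.0428 0.1 -0.1 -2.8 77.1
-0.04 -0.0397 0.2 0.6 -4.1 77.3
-0.037 -0.038 -3.0 0.3 -3.8 77.6
-0.034 -0.0379 -7.8 0.9 -3.2 77.8
-0.031 -0.0379 -12.5 -0.4 -1.6 78.1
-0.03 -0.0379 -14.7 -0.3 -0.5 78.3
(-0.03, np.float64(-0.03785468048556889))
lowered w0.227 F [-5.7 -0.2 -3.1] T [ 0.02  1.12 -0.  ] p [0.5967 0.0101 0.0516] t78.7
up w0.499 F [-0.7 -1.2  0.6] T [-0.01  0.03 -0.01] p [0.5934 0.0101 0.1592] t79.8
```

View pics/ck1.png

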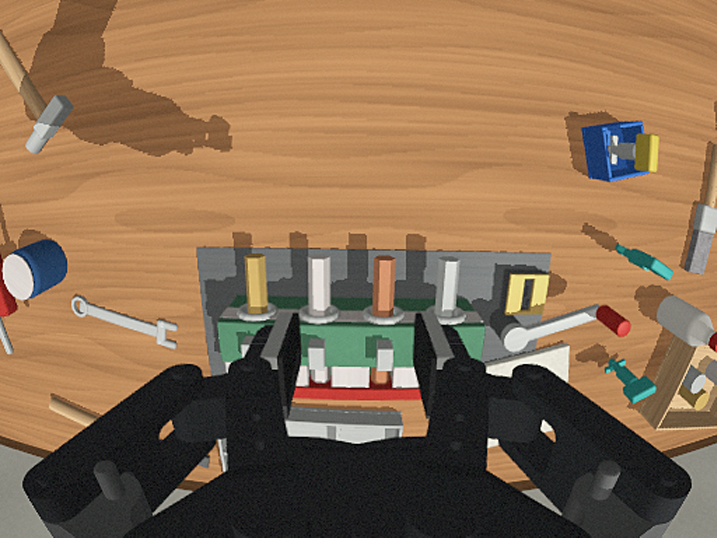

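View pics/ck1s.png

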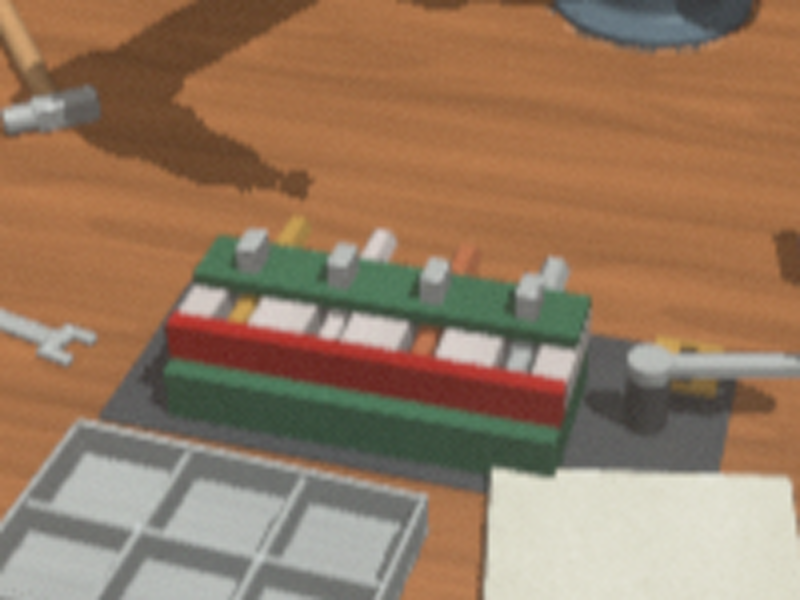

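```bash
python3 - <<'E'
from h import *
s=snap("wrist"); save(s,"ck2",(165,340,160,240),4.5)
import pickle; pickle.dump(s,open("ck.pkl","wb"))
E
```

```text
(no output)
```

View pics/ck2.png

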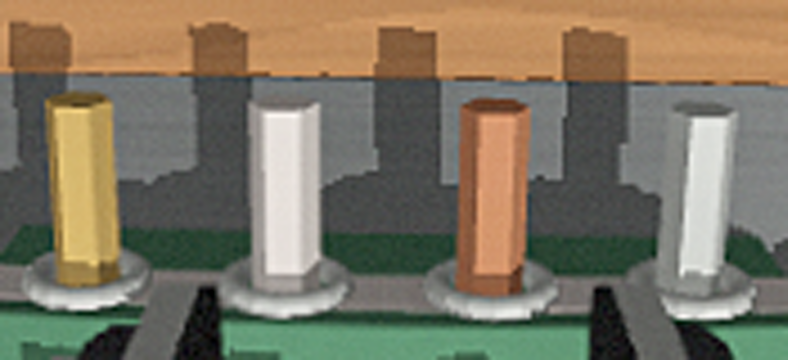

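```bash
python3 - <<'E'
from h import *
import pickle
s=pickle.load(open("ck.pkl","rb"))
uv=np.array([(80,105),(286,108),(493,110),(711,114)])/4.5+[165,160]
P=onz(s,uv,.066)[:,:2]-FO; c,d=np.cos(FY),np.sin(FY); print(np.round(P@np.array([[c,-d],[d,c]]),4))
E
```

```text
[[-0.066  -0.1764]
 [-0.0661 -0.108 ]
 [-0.0666 -0.041 ]
 [-0.0665  0.0312]]
```

```bash
python3 - <<'E'
from h import *
manip.set_gripper(0.5,50)
manip.move_to(hpos(1.29,.17),down(hyaw(1.29)))
manip.move_linear(hpos(1.29,.075),.15)
manip.set_gripper(0.0,50); manip.pause(.1); rep("grip")
for th in list(np.arange(1.2,.05,-.1))+[0.05,0.0,-.015]:
    manip.move_linear(hpos(th,.075),.12,frame=down(hyaw(th)))
    s=rep("%.2f"%th)
    if np.linalg.norm(s['force'])>45: print("STOP");break
print(th_of(manip.observe()['tcp_pos']))
E
```

```text
grip w0.244 F [-2.  -0.9  5.3] T [-0.28  0.74  0.06] p [0.6352 0.2147 0.0769] t84.1
1.20 w0.245 F [-3.6 -0.8  6.8] T [-0.23  0.84  0.07] p [0.6247 0.2114 0.0769] t84.4
1.10 w0.241 F [-3.4 -0.6  6.7] T [-0.21  0.76  0.05] p [0.6137 0.2068 0.0769] t84.6
1.00 w0.242 F [-3.8 -0.7  6.3] T [-0.16  0.83  0.08] p [0.6032 0.201  0.0769] t84.9
0.90 w0.243 F [-4.5 -0.6  7.2] T [-0.14  0.85  0.11] p [0.5933 0.1943 0.0769] t85.1
0.80 w0.243 F [-4.3  0.3  7.6] T [-0.12  0.89  0.13] p [0.5841 0.1866 0.0769] t85.4
0.70 w0.248 F [-4.5  1.6  8.9] T [-0.12  0.88  0.15] p [0.5757 0.178  0.0769] t85.6
0.60 w0.247 F [-3.8 -0.3  8.5] T [-0.12  0.98  0.13] p [0.5682 0.1685 0.0768] t85.9
0.50 w0.243 F [-5.   0.2  7.3] T [-0.1   0.97  0.24] p [0.5618 0.1584 0.0768] t86.1
0.40 w0.246 F [-5.  -0.3  8.8] T [-0.13  0.98  0.22] p [0.5563 0.1476 0.0769] t86.4
0.30 w0.244 F [-4.6 -0.3 10.3] T [-0.13  1.07  0.25] p [0.552  0.1364 0.0768] t86.6
0.20 w0.247 F [-5.3 -1.1  9.6] T [-0.09  1.01  0.35] p [0.5489 0.1247 0.0768] t86.9
0.10 w0.243 F [-4.7 -0.6 10.5] T [-0.2   0.99  0.38] p [0.5469 0.1128 0.0768] t87.1
0.05 w0.241 F [-6.3 -0.6 10. ] T [-0.08  0.98  0.31] p [0.5464 0.1071 0.0768] t87.4
0.00 w0.245 F [-4.6  6.  10.2] T [ 0.7   0.96 -0.08] p [0.5462 0.1028 0.0769] t87.6
-0.01 w0.244 F [-4.3  7.7  9.1] T [ 1.19  1.02 -0.24] p [0.5462 0.1021 0.0769] t87.9
(np.float64(0.009665650514167245), np.float64(0.12003805592610726))
```

```bash
python3 - <<'E'
from h import *
for th in (-.03,-.05,-.07,-.09):
    manip.move_linear(hpos(th,.075),.1,frame=down(hyaw(0))); s=rep("%.2f"%th); print(th_of(s['tcp_pos']))
    if np.linalg.norm(s['force'])>28: break
manip.pause(.2)
manip.move_linear(hpos(-.01,.075),.1)
manip.set_gripper(0.5); manip.pause(.15)
p=np.array(manip.observe()['tcp_pos']); p[2]=.18; manip.move_linear(p,.2)
manip.move_to([.56,0.0,.32],down(np.pi/2)); manip.pause(.25); s=snap("wrist"); save(s,"e1",k=1.4)
manip.move_to([.50,-.02,.34],down(np.pi)); manip.pause(.25); s=snap("wrist"); save(s,"e2",k=1.4)
s=snap("scene"); save(s,"e3",(90,420,120,280),2.4); print(s['st']['time_s'])
E
```

```text
-0.03 w0.244 F [-4.8 13.   9. ] T [1.71 0.96 0.08] p [0.5462 0.1018 0.0769] t88.1
(np.float64(0.006908121099025101), np.float64(0.12005728550794495))
-0.05 w0.243 F [-4.7 19.3  7.6] T [2.55 0.91 0.21] p [0.5462 0.1013 0.0769] t88.4
(np.float64(0.0032297108674705422), np.float64(0.12002590661244379))
-0.07 w0.241 F [-5.7 27.   8.7] T [3.62 0.95 0.09] p [0.5462 0.1013 0.0769] t88.6
(np.float64(0.0032511670841510014), np.float64(0.12003666113826754))
93.5083
```

View pics/e1.png

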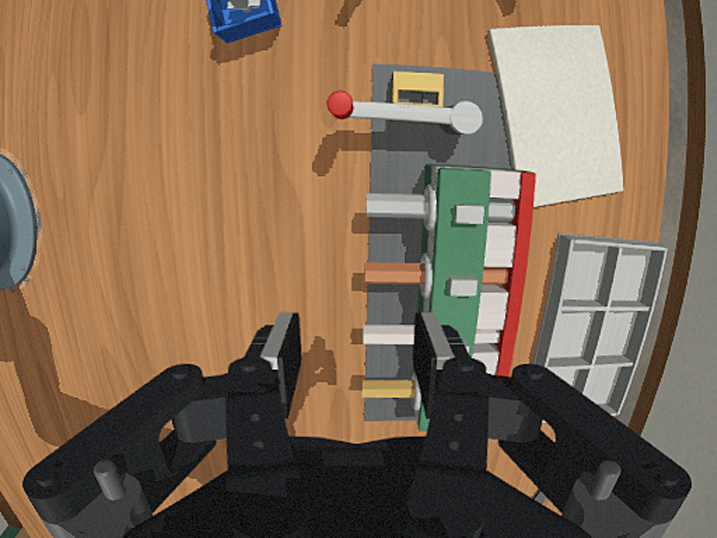

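View pics/e2.png

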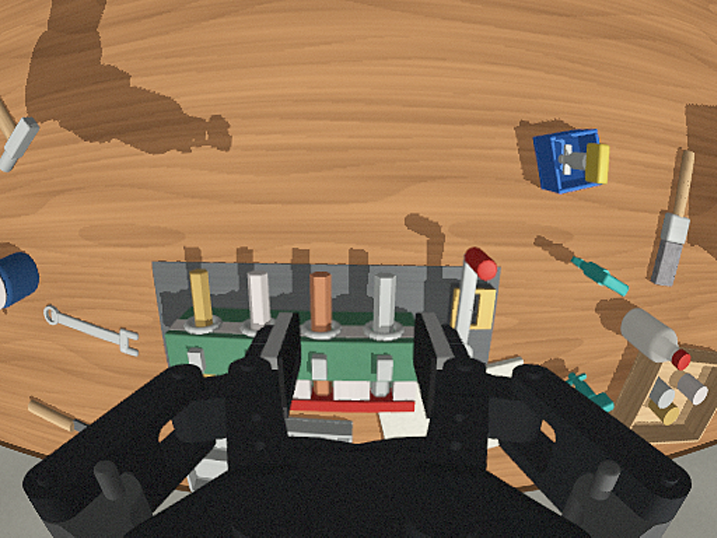

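View pics/e3.png

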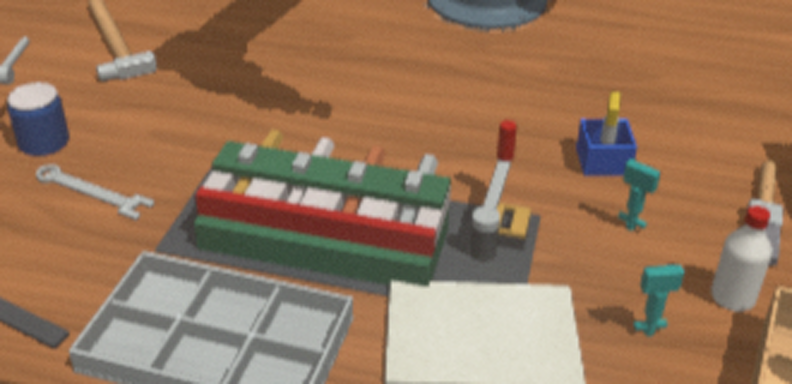

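```bash
python3 - <<'E'
from h import *
manip.pause(.3); print(manip.observe()['time_s']); print(manip.sign_off())
E
```

```text
93.8583
the job is handed in; nothing more can be done
None
```

The job is done and was handed in at about 94 s of the 208 s allowed; the sign-off reported no verdict.

- **Plug:** I turned the yellow plug about 1.2 rad anticlockwise and lifted it out with no resistance. It stands knob up in the blue holder in the last pictures, and the turquoise look-alikes were not touched.
- **Lever open:** I swung it onto its stop before feeding any bar. I measured about 1.29 rad, with the force building against the stop.
- **Bars:** All four were present, each in its own collet: brass in 1, aluminium in 2, copper in 3, steel in 4. The aluminium bar had been knocked about 5 cm aside early on, and I measured it again before gripping.
- **Fully home:** Each bar was pushed to 12–15 N against the depth stop. The push ended within about 2 mm of the expected position. Before closing, the outer ends measured 66.0–66.6 mm outside, against 65 mm expected, which is within the camera calibration. I did not measure them again after closing, but in the last picture they still line up.
- **Lever closed:** I swung it onto its closed stop only after all four bars were home. It held at about 0.003 rad under a 27 N push, and the pictures show the jaws lowered.

No check failed. I did not measure the bottle, tin and tools at the end, but they look unmoved in the last pictures, and the arm was clear of everything.

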